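# Seat the filter cell on the microscope lamp unit

## Robot

A 6-joint arm with a two-finger parallel gripper is mounted at the origin on the work surface. World frame = base frame: x ahead of the robot, y to its left, z up, the work surface at z = 0. Lengths are in m, angles in rad, forces in N, time in s.
With the tool pointing down it reaches from about 0.325 to 0.9 m from the base axis. Payload 6.1 kg.
Tool frame: the origin (TCP) lies where the fingers leave the gripper's body, on its centre line; the fingertips stand 70 mm ahead of it and the grasp point (between the pads) lies 51 mm ahead of it; z points along the fingers, y is the line along which they close (so a half turn about z gives the same grasp; the last joint's range is limited). The gripper opens to 87 mm and grips with 3 to 60 N. Pads are 19 mm wide; open, the fingers measure 117 mm over their backs; the gripper's body (75 mm by 190 mm) begins 51 mm behind the grasp point.
Start: joints at [-1.422, 0.22, 1.526, -0, 1.395, -0.126], TCP at [0.17, -0.602, 0.292] pointing down, gripper open.
Joint ranges: [-2.98, 2.98], [-0.91, 2.08], [0.09, 2.57], [-1.24, 4.39], [0.2, 2.65], [-2.68, 2.68]. Speed limits (rad/s): [2.57, 2.57, 3.01, 3.14, 3.14, 3.14].

## Interface

Orientations are given as a 3x3 rotation matrix whose columns are the frame's x, y, z axes.
In Python, from cell import robot gives the robot as it stands.
- The arm moves only by the tool jog_arm, never from a script. Its argument "moves" is one flat list of numbers, 7 for each row, row after row: the shift along the tool's x, y, z scaled (see below), then the turn, a rotation vector about the tool's x, y, z scaled (see below), then the closure, from 0 (fully open) to 1 (shut). A call has 1 to 10 rows; each row shifts and turns the commanded pose from where the row before left it, along the tool's axes as they then stand; what a row does not reach is not made up. The controller multiplies each number of a shift by 2 cm and each number of a turn by 5 degrees. A row lasts 1/10 s, in which the tool goes at most 50 mm and 8.59 degrees, less where a joint would pass 70% of its speed; a pose out of reach is approached as far as the arm can. A call with a number of a shift or a turn outside -1 to 1 is refused whole. A call with a gripper value outside its range is refused whole. The fingers move at their own pace and stop on an object; "force" is the grip in N (left out, the last holds). Time passes only in rows, so rows that do not move let the fingers close. It gives the time, the measured TCP pose, the force, the opening and the grip force at its end, in the units of the state.
- robot.read_state(): the state, without advancing time (a new reading comes with each control period).
- robot.snapshot(name): name is "scene" or "top"; returns (picture, depth): 384x512x3 uint8, red, green, blue; 384x512 float32, m along the optical axis (not along the pixel's ray), 0 where there is no reading.
- robot.camera_info(name): a dict with "fx", "fy", "cx", "cy" (pixels), "cam_to_world" (4x4, takes a point from camera to world coordinates). Camera axes: x right, y up, looking along -z (the intrinsics and any distortion apply to the point x, -y, -z); pixel columns grow to the right and rows downward; lengths in m; the calibration is good to about 2 mm. A picture is of the moment at which its call begins. camera_info takes no time and is no camera call.
- robot.hand_in(): hands the job in; it is judged then, once.
The state is a dict: "t": time; "qpos": joint angles; "joint_vel": joint speeds; "joint_efforts": joint torques, N m; "ee_pos": TCP position; "eef_rot": TCP orientation; "contact_force": force on the tool from outside, world axes, zero at the start; "wrist_torque": the same for the moment, N m; "gripper_width": opening from 0.0 (shut) to 1.0 (fully open); "gripper_force": force on a finger pad.
Only numpy, scipy, OpenCV 4.12 (cv2) and the standard library are available. Lean on these libraries where they do the work, as an engineer would, in place of code of your own. Each camera call takes 0.05 s, during which the arm holds its last target. There are 200 camera calls.

## Task

Get the microscope's lamp unit ready: first test its safety shutter by pressing the yellow button so that the red shutter lever drops, then lift the lever back up until it leans back on its stop by itself. After that, turn the knurled black filter cell, which sits loosely on the snout, until its hidden keyways drop over the pins, push it down fully home against the spring, and finish while still holding it pushed home. Leave the jar, the dish and the tray alone.

Things in the scene. Friction and masses are not known exactly. Their poses are not given: they have to be found in the camera images.
- lamp_unit: White lamp case fixed to the bench, 160 (x) x 300 (y) x 70 mm high; origin at the centre of its underside, z up. On its top, in its own frame: the snout at (0, +75) mm, the yellow button at (+8, -45) mm on a grey tower 100 mm above the bench, and the lever's hinge at (+20, -92) mm on a low grey block (81 mm above the bench). Nothing else stands on it.
- button_top (a point): Centre of the top face of the yellow round push button, 20 mm diameter, 112 mm above the bench when not pressed, 12 mm proud of its tower. It is pressed straight down.
- button (a joint): Travel of the button in m: 0 out, 0.007 fully down. A spring resists with 1.5 N at first and 5 N fully down, and brings it back when let go. At about 4 mm it tips the raised lever over; press it almost fully, then let it come up.
- lever (a joint): Angle (rad) about a level hinge along the lamp unit's y: 0 raised, leaning 0.25 behind vertical (to the unit's +x) on its stop, where its weight keeps it. Upright at 0.25; beyond that it falls by its weight towards the unit's -x to its lower stop at 1.6 (then 0.22 above level). It swings freely. Lift it right back to its stop (about 0).
- lever_grip (a point): Point on the lever's axis in the red part, 46 mm from the hinge. The lever is a round rod: steel, 8 mm thick, then red plastic, 12 mm thick, from 26 mm to its end 58 mm from the hinge. Raised, the point is 135 mm above the bench; dropped, 100 mm, over the white case (top at 70 mm) and 18 mm in front of the grey block. Its axes do not follow the rod.
- lever_hinge (a point): Middle of the lever's hinge, 90 mm above the bench; fixed on the lamp unit. Its axes are the lamp unit's.
- seat (a point): Centre of the seat on the snout's axis: flat top of its aluminium flange (68 mm diameter), 80 mm above the bench. The snout is an upright steel tube, 34 mm diameter, rising 44 mm above the seat, with four pins 6 mm thick sticking out 5.5 mm sideways at 90 degree steps, centred 14 mm above the seat. Which way they point is unknown. Its axes are the lamp unit's.
- filter_cell: Loose knurled black collar, 56 mm diameter, 50 mm tall, about 0.18 kg, closed on top by a green glass; origin at the centre of its underside, z up. It starts upright over the snout, resting on the pins, underside 14 mm above the seat. Once keyed it drops 9 mm onto the spring ring; pushed 5 mm more, its underside rests on the seat (home).
- cell_top (a point): Centre of the filter cell's top face. Hidden in its 36 mm bore are four lengthwise keyways at 90 degree steps, about 9 mm wide, open at the bottom. At the start they lie out of line with the pins by an unknown angle: a turn of 22 to 68 degrees, in either direction, brings a set in line, with about 4 degrees of slack either way; feel for the drop under a light push.
- spring_ring (a joint): Travel in m of the black spring ring on the snout under the cell: 0 free, 0.005 when the cell is home on the seat. It pushes up with 3.2 N at 0 and 7.2 N at 0.005, so the cell rises again when let go.
- sample_jar: Bystander: amber screw-lid jar, 52 mm diameter, 70 mm tall; origin at the centre of its underside.
- petri_dish: Bystander: clear lidded dish, 92 mm diameter, 15 mm tall; origin at the centre of its underside.
- vial_tray: Bystander: blue open tray 75 x 110 x 30 mm; origin at the centre of its underside.
Not all that is in view belongs to the job. Leave any blue, pink or turquoise look-alike of the filter_cell alone.

How it is judged:
On the way, in this order (a step that is already met when the one before it is completed fails the run):
1. the yellow button is pressed down (value of joint button above 0.003 m).
2. the shutter lever has dropped (value of joint lever above 1.3 rad), for 0.1 s.
3. the lever is back up with the button out (value of joint lever below 0.1 rad and value of joint button below 0.0015 m), for 0.2 s.
4. the cell has dropped over the pins (z of filter_cell in the frame of seat below 0.007 m and horizontal distance between filter_cell and seat below 0.004 m), for 0.1 s.
At the end, for the whole second after the job is handed in: The filter cell is upright (within 0.08 rad) and centred (4 mm) on the snout with its underside within 1.5 mm of the seat, the spring ring pressed down at least 3.5 mm, and the gripper still touching it with more than 2 N; the lever is raised (below 0.1 rad) and the button is out (below 1.5 mm) (all of step 3 and z of filter_cell in the frame of seat below 0.0015 m and horizontal distance between filter_cell and seat below 0.004 m and angle between filter_cell's own z axis and vertical below 0.08 rad and value of joint spring_ring above 0.0035 m and contact force between the fingers and filter_cell above 2 N); the arm keeps its last pose, push and grip.
It fails at once if the jar, the dish or the tray is moved by more than 20 mm (distance of any of sample_jar, petri_dish, vial_tray from where it was at the start of the episode above 0.02 m).
It also fails if it takes over 64 s, if anything falls off the work surface, if the arm or the gripper's body presses on something with over 40 N, if the wrist force passes 120 N, or if a joint passes its speed limit or range.

## Working session

There is one attempt and no reset: what is moved stays moved. The work goes in short steps, Python scripts to look and compute and a tool call to move; the robot and the scene stay as the last step left them, time stands still between calls to the robot, and variables do not carry over. Pictures are saved under pics/ and viewed, at most 10 in all, crops included, and the job is handed in when it is done.

Besides the shell and the picture viewer there is one more tool, called after "Call:" in YAML: its name, and indented under it one key for each argument. jog_arm: Moves the arm, as the interface text tells. Shifts and turns lie within -1 to 1; 1 stands for 2 cm of shift or 5 degrees of turn. Its arguments: {"type":"object","properties":{"moves":{"type":"array","items":{"type":"number"}},"force":{"type":"number"}},"required":["moves"]}

```bash
mkdir -p pics; ls
python3 - <<'E'
from cell import robot
import cv2,numpy as np
for n in("scene","top"):
    p,d=robot.snapshot(n); np.savez(f"{n}0.npz",p=p,d=d); cv2.imwrite(f"pics/{n}0.png",p[:,:,::-1])
    c=robot.camera_info(n); print(n,{k:np.round(v,3) for k,v in c.items()})
s=robot.read_state(); print(s)
E
```

```text
pics
scene {'fx': np.float64(435.114), 'fy': np.float64(435.114), 'cx': np.float64(260.797), 'cy': np.float64(194.319), 'cam_to_world': array([[ 0.673, -0.494,  0.551,  1.131],
       [ 0.739,  0.471, -0.482, -0.46 ],
       [-0.021,  0.731,  0.682,  0.833],
       [ 0.   ,  0.   ,  0.   ,  1.   ]])}
top {'fx': np.float64(389.126), 'fy': np.float64(389.126), 'cx': np.float64(258.705), 'cy': np.float64(191.821), 'cam_to_world': array([[-0.008,  0.989, -0.148,  0.411],
       [-1.   , -0.01 , -0.009,  0.05 ],
       [-0.01 ,  0.148,  0.989,  1.064],
       [ 0.   ,  0.   ,  0.   ,  1.   ]])}
{'t': 0.1, 'qpos': array([-1.42210383e+00,  2.21140554e-01,  1.52750468e+00, -1.86091722e-05,
        1.39473680e+00, -1.26111577e-01]), 'joint_vel': array([-0.00075921, -0.00118289, -0.00247848,  0.00085157,  0.00068706,
        0.00171049]), 'joint_efforts': array([-7.44488460e-06, -4.95947456e+01, -3.88519228e+01,  7.01327459e-02,
        5.15625416e-02, -4.82000530e-05]), 'ee_pos': array([ 0.16951607, -0.60110341,  0.29124649]), 'eef_rot': array([[ 9.62477524e-01,  2.71361264e-01, -2.83207723e-04],
       [ 2.71361333e-01, -9.62475924e-01,  1.76692351e-03],
       [ 2.06893983e-04, -1.77747579e-03, -9.99998399e-01]]), 'contact_force': array([ 0.66191855, -0.09031258,  0.85493041]), 'wrist_torque': array([-0.05502283,  0.0054771 ,  0.01759634]), 'gripper_force': 0.0, 'gripper_width': 0.9994559423593113}
```

View pics/scene0.png

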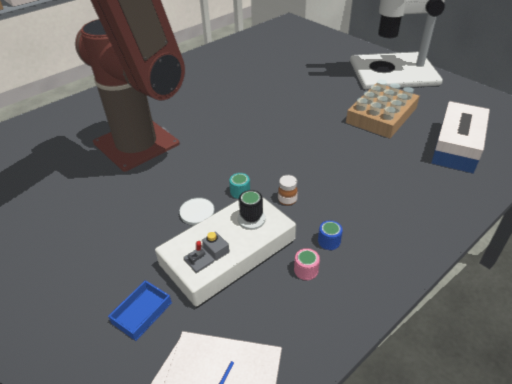

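View pics/top0.png

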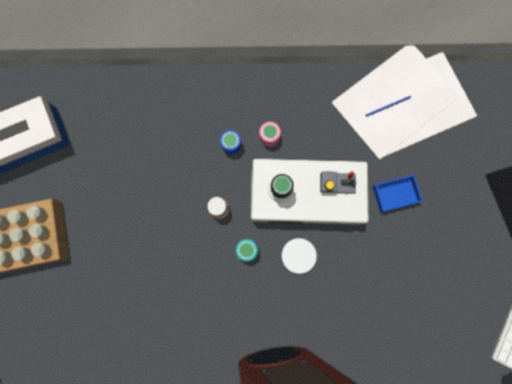

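The black collar with a green glass is on the snout at scene (251,206) and top (282,186). The look-alikes are turquoise at scene (240,186), blue at (330,235) and pink at (307,264). Only the black one fits, because it stands on the lamp case. The button is at scene (212,237) and top (330,185), the red lever at scene (199,246) and top (351,175).

```bash
cat > h.py <<'E'
import numpy as np,cv2
from cell import robot
def ray(n,u,v):
    c=robot.camera_info(n);M=c["cam_to_world"]
    d=np.array([(u-c["cx"])/c["fx"],-(v-c["cy"])/c["fy"],-1.]);return M[:3,3],M[:3,:3]@d
def depthpt(n,u,v,d):
    o,r=ray(n,u,v);return o+r*d
def cloud(n,d):
    c=robot.camera_info(n);M=c["cam_to_world"];v,u=np.mgrid[:384,:512]
    X=np.stack([(u-c["cx"])/c["fx"]*d,-(v-c["cy"])/c["fy"]*d,-d],-1)
    return X@M[:3,:3].T+M[:3,3]
def tri(a,b):
    (o1,r1),(o2,r2)=ray("scene",*a),ray("top",*b)
    s=np.linalg.lstsq(np.stack([r1,-r2],1),o2-o1,rcond=None)[0]
    p,q=o1+s[0]*r1,o2+s[1]*r2;return (p+q)/2,np.linalg.norm(p-q)
E
python3 - <<'E'
from h import *
C={}
for n,box in(("scene",(150,190,300,295)),("top",(245,150,375,230))):
    z=np.load(n+"0.npz");p,d=z["p"],z["d"];X=cloud(n,d)
    hsv=cv2.cvtColor(p,cv2.COLOR_RGB2HSV)
    m0=np.zeros(d.shape,bool);m0[box[1]:box[3],box[0]:box[2]]=1
    H,S,V=[hsv[...,i].astype(int) for i in range(3)]
    ms={"yellow":(abs(H-25)<8)&(S>150)&(V>100),"red":((H<8)|(H>172))&(S>150)&(V>60),"green":(abs(H-70)<20)&(S>70)&(V>40)}
    for k,m in ms.items():
        m=m&m0; _,l,st,ce=cv2.connectedComponentsWithStats(m.astype(np.uint8)); i=1+np.argmax(st[1:,4]); m=l==i
        C[n,k]=ce[i];print(n,k,st[i],ce[i].round(1),np.median(X[m],0).round(4))
    m=m0&(abs(X[...,2]-.07)<.006)&(V>150)&(S<60)
    P=X[m][:,:2].astype(np.float32);r=cv2.minAreaRect(P);print(n,"case",r,np.median(X[m][:,2]))
    b=p[box[1]:box[3],box[0]:box[2],::-1];cv2.imwrite(f"pics/{n}c.png",cv2.resize(b,None,fx=5,fy=5,interpolation=2)[:600,:800])
for k in("yellow","red","green"):print(k,tri(C["scene",k],C["top",k]))
E
```

```text
scene yellow [208 236   8   4  14] [211.9 237.6] [ 0.577  -0.1219  0.1103]
scene red [197 242   4   8  23] [198.1 245.2] [ 0.5953 -0.1692  0.1398]
scene green [243 192  15  11 126] [250.1 197. ] [0.5654 0.0019 0.1454]
scene case ((0.5628848075866699, -0.07281138002872467), (0.301473468542099, 0.1631872057914734), 87.8338394165039) 0.07016609821083031
top yellow [326 181   8   9  51] [329.4 185.1] [ 0.5688 -0.1169  0.1122]
top red [349 173   4   5  13] [350.6 175. ] [ 0.5882 -0.1629  0.1403]
top green [275 177  14  15 159] [281.8 184.1] [0.567  0.0031 0.1457]
top case ((0.5646557807922363, -0.07133427262306213), (0.29979392886161804, 0.15997906029224396), 87.84703826904297) 0.07050352865725995
yellow (array([ 0.57033331, -0.11780237,  0.10216881]), np.float64(0.00023653946927639305))
red (array([ 0.58966001, -0.16539765,  0.13142825]), np.float64(0.0009836238133246547))
green (array([0.56620281, 0.00261284, 0.14579114]), np.float64(0.0020615756055273075))
```

Lamp unit: origin (0.5645, -0.0717), yaw -2.16°. The cell, button and lever positions agree with this to about 2 mm. Next I enlarge a crop to confirm the cell and check the space around the lever.

Run:
```python
from h import *
a=np.load("scene0.npz")["p"][185:285,180:280,::-1];b=np.load("top0.npz")["p"][165:205,265:365,::-1]
a=cv2.resize(a[:,:],(500,500),interpolation=2)
cv2.imwrite("pics/crop.png",np.vstack([cv2.resize(a[:350],(800,560))[:340],cv2.resize(b,(800,256),interpolation=2)[:256]]))
z=np.load("top0.npz");X=cloud("top",z["d"]);U=(X[...,:2]-[.5645,-.0717])@np.array([[.9993,.0377],[-.0377,.9993]])
for lo,hi in((.092,.105),(.075,.088)):
    m=(X[...,2]>lo)&(X[...,2]<hi)&(abs(U[...,0])<.07)&(U[...,1]<-.01)&(U[...,1]>-.14);print(lo,np.percentile(U[m],[2,50,98],axis=0).round(4).tolist(),m.sum())
```

```text
0.092 [[-0.0051, -0.1101], [0.0211, -0.0503], [0.0441, -0.0252]] 351
0.075 [[-0.0103, -0.1151], [0.0099, -0.0838], [0.0446, -0.0246]] 292
```

View pics/crop.png

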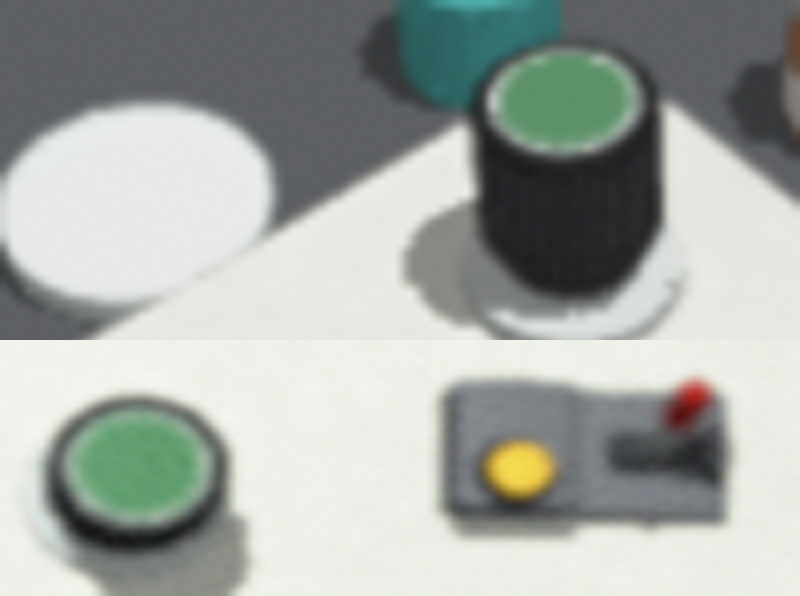

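Call:
jog_arm:
  moves: [0,0,0,0,0,0.893,1,0,0,0,0,0,0.893,1,0,0,0,0,0,0.893,1,0,0,0,0,0,0.893,1,0.767,-1,0,0,0,0,1,0.767,-1,0,0,0,0,1,0.767,-1,0,0,0,0,1,0.767,-1,0,0,0,0,1,0.767,-1,0,0,0,0,1,0.767,-1,0,0,0,0,1]
  force: 20

```text
t: 1.1
ee_pos: [0.2665, -0.4839, 0.2917]
eef_rot: [[0.999, -0.037, -0.0], [-0.037, -0.999, 0.001], [-0.0, -0.001, -1.0]]
contact_force: [-0.2, 0.9, 0.0]
gripper_width: 0.173
gripper_force: 0.0
```

The crop confirms the black knurled cell on its flange at (565,170), the yellow button on the tower at (518,470), and the red lever raised over the low block at (690,405).

Call:
jog_arm:
  moves: [0.767,-1,0,0,0,0,1,0.767,-1,0,0,0,0,1,0.767,-1,0,0,0,0,1,0.767,-1,0,0,0,0,1,0.767,-1,0,0,0,0,1,0.767,-1,0,0,0,0,1,0.767,-1,0,0,0,0,1,0.767,-1,0,0,0,0,1,0.767,-1,0,0,0,0,1,0.767,-1,0,0,0,0,1]

```text
t: 2.1
ee_pos: [0.4271, -0.2898, 0.2918]
eef_rot: [[0.999, -0.037, -0.001], [-0.037, -0.999, 0.0], [-0.001, -0.0, -1.0]]
contact_force: [0.3, -0.5, -0.1]
gripper_width: 0.005
gripper_force: 0.0
```

Call:
jog_arm:
  moves: [0.767,-1,0,0,0,0,1,0.767,-1,0,0,0,0,1,0.767,-1,0,0,0,0,1,0.767,-1,0,0,0,0,1,0.767,-1,0,0,0,0,1,0.767,-1,0,0,0,0,1,0.767,-1,0,0,0,0,1,0.767,-1,0,0,0,0,1,0.767,-1,0,0,0,0,1,0,0,0,0,0,0,1]

```text
t: 3.1
ee_pos: [0.5723, -0.1138, 0.2916]
eef_rot: [[0.999, -0.034, -0.0], [-0.034, -0.999, 0.001], [-0.0, -0.001, -1.0]]
contact_force: [-0.5, 0.4, -1.3]
gripper_width: 0.006
gripper_force: 0.0
```

Call:
jog_arm:
  moves: [-0.08,0.15,1,0,0,0,1,0,0,1,0,0,0,1,0,0,1,0,0,0,1,0,0,1,0,0,0,1,0,0,1,0,0,0,1,0,0,0.2,0,0,0,1,0,0,0,0,0,0,1]

```text
t: 3.8
ee_pos: [0.5687, -0.1192, 0.1874]
eef_rot: [[0.999, -0.037, -0.002], [-0.037, -0.999, 0.001], [-0.002, -0.001, -1.0]]
contact_force: [0.5, -0.3, -0.3]
gripper_width: 0.006
gripper_force: 0.0
```

Call:
jog_arm:
  moves: [0,0,0.1,0,0,0,1,0,0,0.1,0,0,0,1,0,0,0.1,0,0,0,1,0,0,0.1,0,0,0,1,0,0,0,0,0,0,1]

```text
t: 4.3
ee_pos: [0.5699, -0.1191, 0.1807]
eef_rot: [[0.999, -0.037, 0.001], [-0.037, -0.999, -0.0], [0.001, 0.0, -1.0]]
contact_force: [-0.4, -0.4, 1.9]
gripper_width: 0.002
gripper_force: 1.1
```

Call:
jog_arm:
  moves: [0,0,0.1,0,0,0,1,0,0,0.1,0,0,0,1,0,0,0.08,0,0,0,1,0,0,0,0,0,0,1,0,0,0,0,0,0,1]

```text
t: 4.8
ee_pos: [0.57, -0.1191, 0.1751]
eef_rot: [[0.999, -0.037, 0.001], [-0.037, -0.999, -0.0], [0.001, 0.0, -1.0]]
contact_force: [-0.4, -0.5, 5.9]
gripper_width: 0.003
gripper_force: 2.6
```

Call:
jog_arm:
  moves: [0,0,-0.5,0,0,0,1,0,0,-1,0,0,0,1,0,0,-1,0,0,0,1,0,0,-1,0,0,0,1,-0.62,0.75,0,0,0,0,0.6,-0.5,0.75,0,0,0,0,0.6,-0.5,0.75,0,0,0,0,0.6,0,0,0,0,0,0,0.6,0,0,0,0,0,0,0.6]
  force: 5

```text
t: 5.7
ee_pos: [0.5353, -0.1626, 0.2445]
eef_rot: [[0.999, -0.038, -0.001], [-0.038, -0.999, 0.001], [-0.001, -0.001, -1.0]]
contact_force: [-0.0, 0.1, -0.2]
gripper_width: 0.354
gripper_force: 0.0
```

Run:
```python
from h import *
s=robot.read_state();print(s["ee_pos"],s["gripper_width"])
p,d=robot.snapshot("scene");np.savez("s1.npz",p=p,d=d)
cv2.imwrite("pics/s1.png",cv2.resize(p[170:290,160:300,::-1],None,fx=5,fy=5,interpolation=2))
X=cloud("scene",d);hsv=cv2.cvtColor(p,cv2.COLOR_RGB2HSV).astype(int);H,S,V=[hsv[...,i] for i in range(3)]
m=((H<8)|(H>172))&(S>150)&(V>60);m[:190]=0;m[290:]=0;m[:,:150]=0;m[:,300:]=0
print(m.sum(),np.argwhere(m).mean(0),np.median(X[m],0),X[m].min(0),X[m].max(0))
```

```text
[ 0.53528677 -0.1626134   0.24451914] 0.35427292078844647
33 [240.45454545 186.39393939] [ 0.54002836 -0.16499742  0.10437644] [ 0.52662495 -0.16906702  0.10092187] [ 0.55092518 -0.16104539  0.10920913]
```

View pics/s1.png

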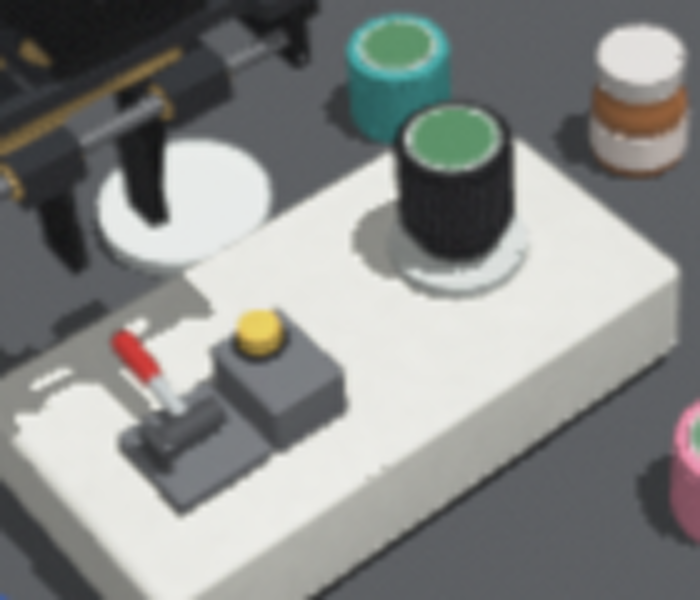

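The crop shows the lever dropped, with its red part at (135,355), and the button back out at (260,332). Next I lower the fingers around it and grip lightly.

Call:
jog_arm:
  moves: [0,0.05,1,0,0,0,0.6,0,0,1,0,0,0,0.6,0,0,1,0,0,0,0.6,0,0,1,0,0,0,0.6,0,0,0.55,0,0,0,0.6,0,0,0,0,0,0,0.6,0,0,0,0,0,0,1,0,0,0,0,0,0,1,0,0,0,0,0,0,1,0,0,0,0,0,0,1]
  force: 5

```text
t: 6.75
ee_pos: [0.536, -0.1637, 0.1545]
eef_rot: [[0.999, -0.037, 0.001], [-0.037, -0.999, 0.0], [0.001, -0.0, -1.0]]
contact_force: [0.8, 3.8, 3.3]
gripper_width: 0.132
gripper_force: 5.0
```

Call:
jog_arm:
  moves: [0.174,-0.05,-0.423,0,0,0,1,0.251,0,-0.381,0,0,0,1,0.322,0,-0.327,0,0,0,1,0.378,0,-0.258,0,0,0,1,0.421,0,-0.179,0,0,0,1,0.447,0,-0.094,0,0,0,1,0.458,0,-0.005,0,0,0,1,0.44,0,0.08,0,0,0,1,0,0,0,0,0,0,1,0,0,0,0,0,0,1]

```text
t: 7.75
ee_pos: [0.5944, -0.1654, 0.1853]
eef_rot: [[0.999, -0.037, 0.001], [-0.037, -0.999, -0.001], [0.001, 0.001, -1.0]]
contact_force: [0.3, -5.3, 0.5]
gripper_width: 0.133
gripper_force: 5.0
```

Run:
```python
from h import *
p,d=robot.snapshot("scene")
cv2.imwrite("pics/s2.png",cv2.resize(p[170:290,160:300,::-1],None,fx=5,fy=5,interpolation=2))
```

```text
(no output)
```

View pics/s2.png

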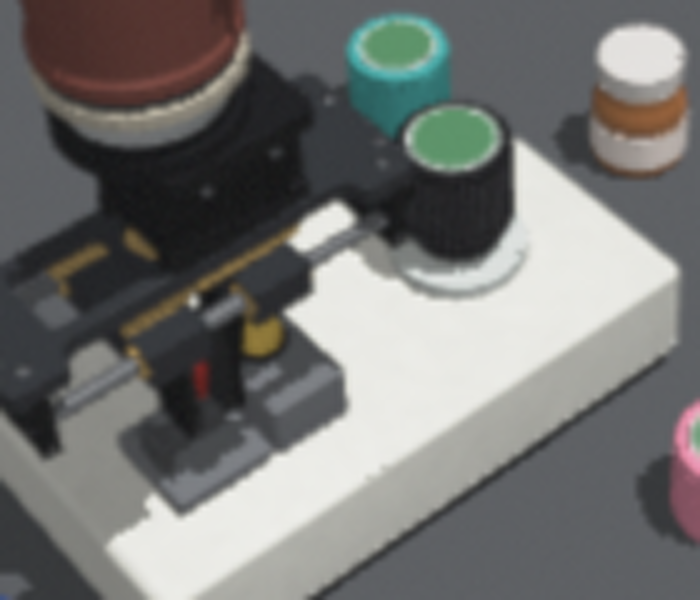

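The crop shows the red lever upright between the fingers at (202,380). I release it and rise.

Call:
jog_arm:
  moves: [0,0,0,0,0,0,0.6,0,0,0,0,0,0,0.6,0,0,0,0,0,0,0.6,0,0,-1,0,0,0,0.6,0,0,-1,0,0,0,0.6,0,0,-1,0,0,0,0.6,0,0,-0.5,0,0,0,0.6]

```text
t: 8.5
ee_pos: [0.5941, -0.1646, 0.2574]
eef_rot: [[0.999, -0.037, 0.002], [-0.037, -0.999, -0.0], [0.002, 0.0, -1.0]]
contact_force: [-0.0, -0.1, 1.0]
gripper_width: 0.395
gripper_force: 0.0
```

Call:
jog_arm:
  moves: [-0.185,-0.93,0,0,0,0,0,-0.185,-0.93,0,0,0,0,0,-0.185,-0.93,0,0,0,0,0,-0.185,-0.93,0,0,0,0,0,-0.185,-0.93,0,0,0,0,0,-0.185,-0.93,0,0,0,0,0,-0.185,-0.93,0,0,0,0,0,-0.185,-0.93,0,0,0,0,0,-0.185,-0.93,0,0,0,0,0,0,0,0,0,0,0,0]

```text
t: 9.5
ee_pos: [0.5654, 0.0067, 0.2551]
eef_rot: [[0.999, -0.034, -0.001], [-0.034, -0.999, 0.001], [-0.001, -0.001, -1.0]]
contact_force: [-0.9, 0.1, -0.0]
gripper_width: 0.998
gripper_force: 0.0
```

Run:
```python
from h import *
s=robot.read_state();print(s["ee_pos"],s["gripper_width"],s["qpos"],s["contact_force"])
p,d=robot.snapshot("scene")
cv2.imwrite("pics/s3.png",cv2.resize(p[170:290,160:300,::-1],None,fx=5,fy=5,interpolation=2))
X=cloud("scene",d);hsv=cv2.cvtColor(p,cv2.COLOR_RGB2HSV).astype(int);H,S,V=[hsv[...,i] for i in range(3)]
m=((H<8)|(H>172))&(S>150)&(V>60);m[:225]=0;m[290:]=0;m[:,:185]=0;m[:,215:]=0
print(m.sum(),np.argwhere(m).mean(0),np.median(X[m],0))
```

```text
[0.5654278  0.00668198 0.25509338] 0.9981970290425223 [-1.28012467e-01  1.08650559e-01  1.72365032e+00  8.02249254e-04
  1.31008535e+00  1.47640705e+00] [-0.94692291  0.10789588 -0.04731832]
22 [245.18181818 198.        ] [ 0.59505811 -0.16943423  0.14075174]
```

View pics/s3.png

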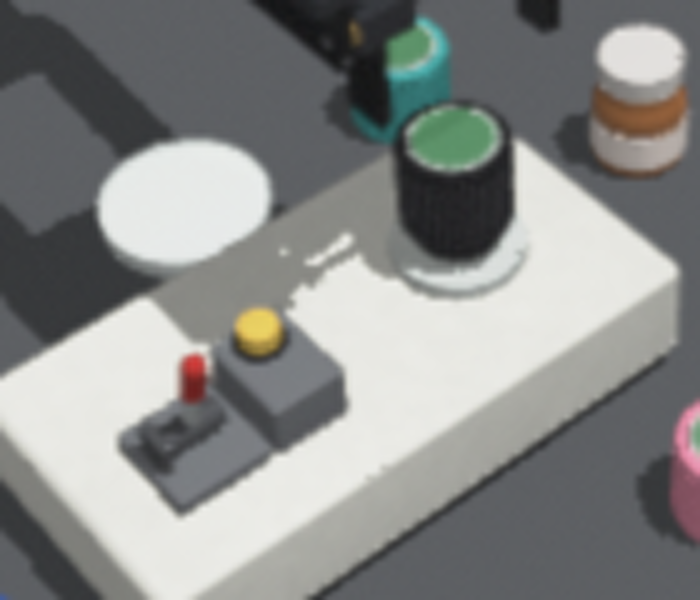

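The crop shows the lever raised on its stop at (193,378), in its starting position, and the button out at (260,332). I go down over the cell.

Call:
jog_arm:
  moves: [0,0,0,0,0,0,0,0,0,1,0,0,0,0,0,0,1,0,0,0,0,0,0,1,0,0,0,0,0,0,0.9,0,0,0,0,0,0,0,0,0,0,0,0,0,0,0,0,0,0]

```text
t: 10.25
ee_pos: [0.5662, 0.0031, 0.1774]
eef_rot: [[0.999, -0.038, -0.001], [-0.038, -0.999, -0.0], [-0.001, 0.0, -1.0]]
contact_force: [-0.1, 0.4, 0.9]
gripper_width: 1.002
gripper_force: 0.0
```

Call:
jog_arm:
  moves: [0.03,0,0.2,0,0,0,0,0,0,0,0,0,0,1,0,0,0,0,0,0,1,0,0,0,0,0,0,1,0,0,0,0,0,0,1,0,0,0,0,0,0,1]
  force: 15

```text
t: 10.85
ee_pos: [0.5669, 0.0035, 0.1736]
eef_rot: [[0.999, -0.037, 0.0], [-0.037, -0.999, -0.0], [0.0, 0.0, -1.0]]
contact_force: [-0.2, 0.0, 1.5]
gripper_width: 0.645
gripper_force: 15.0
```

Call:
jog_arm:
  moves: [0,0,0.05,0,0,-0.5,1,0,0,0.05,0,0,-0.7,1,0,0,0,0,0,-0.7,1,0,0,0,0,0,-0.7,1,0,0,0,0,0,-0.7,1,0,0,0,0,0,0,1]

```text
t: 11.45
ee_pos: [0.5678, 0.0035, 0.1734]
eef_rot: [[0.968, 0.25, 0.003], [0.25, -0.968, -0.0], [0.002, 0.001, -1.0]]
contact_force: [-2.3, -0.3, 8.9]
gripper_width: 0.643
gripper_force: 14.9
```

Call:
jog_arm:
  moves: [0,0,-0.02,0,0,-0.5,1,0,0,0,0,0,-0.5,1,0,0,0,0,0,-0.5,1,0,0,0,0,0,0,1]

```text
t: 11.85
ee_pos: [0.5678, 0.0036, 0.1735]
eef_rot: [[0.927, 0.374, 0.003], [0.374, -0.927, -0.0], [0.002, 0.001, -1.0]]
contact_force: [-0.6, 0.2, 7.6]
gripper_width: 0.642
gripper_force: 14.9
```

Call:
jog_arm:
  moves: [0,0,0,0,0,-0.5,1,0,0,0,0,0,-0.5,1,0,0,0,0,0,0,1]

```text
t: 12.15
ee_pos: [0.5677, 0.0037, 0.1734]
eef_rot: [[0.891, 0.453, 0.002], [0.453, -0.891, -0.0], [0.002, 0.001, -1.0]]
contact_force: [-1.1, 0.6, 7.2]
gripper_width: 0.641
gripper_force: 14.9
```

Call:
jog_arm:
  moves: [0,0,0,0,0,-0.5,1,0,0,0,0,0,-0.5,1,0,0,0,0,0,0,1]

```text
t: 12.45
ee_pos: [0.5677, 0.0037, 0.1735]
eef_rot: [[0.848, 0.529, 0.002], [0.529, -0.848, -0.0], [0.002, 0.001, -1.0]]
contact_force: [-0.7, 0.6, 7.2]
gripper_width: 0.646
gripper_force: 14.9
```

Call:
jog_arm:
  moves: [0,0,0,0,0,-0.5,1,0,0,0,0,0,-0.5,1,0,0,0,0,0,0,1]

```text
t: 12.75
ee_pos: [0.5677, 0.0037, 0.1735]
eef_rot: [[0.799, 0.601, 0.002], [0.601, -0.799, -0.0], [0.002, 0.002, -1.0]]
contact_force: [-0.6, 0.5, 6.9]
gripper_width: 0.642
gripper_force: 14.9
```

Call:
jog_arm:
  moves: [0,0,0,0,0,-0.5,1,0,0,0,0,0,-0.5,1,0,0,0,0,0,0,1]

```text
t: 13.05
ee_pos: [0.5678, 0.0037, 0.1735]
eef_rot: [[0.744, 0.669, 0.003], [0.669, -0.744, 0.0], [0.002, 0.002, -1.0]]
contact_force: [-0.4, 1.3, 6.7]
gripper_width: 0.643
gripper_force: 14.9
```

Call:
jog_arm:
  moves: [0,0,0,0,0,-0.5,1,0,0,0,0,0,-0.5,1,0,0,0,0,0,0,1]

```text
t: 13.35
ee_pos: [0.5677, 0.0038, 0.1734]
eef_rot: [[0.682, 0.731, 0.002], [0.731, -0.682, 0.0], [0.002, 0.002, -1.0]]
contact_force: [-0.8, 1.1, 6.6]
gripper_width: 0.641
gripper_force: 15.0
```

Call:
jog_arm:
  moves: [0,0,0,0,0,-0.5,1,0,0,0,0,0,-0.5,1,0,0,0,0,0,0,1]

```text
t: 13.65
ee_pos: [0.5675, 0.0038, 0.1731]
eef_rot: [[0.616, 0.788, 0.002], [0.788, -0.616, 0.0], [0.001, 0.001, -1.0]]
contact_force: [-0.3, 0.9, 5.5]
gripper_width: 0.644
gripper_force: 15.0
```

Call:
jog_arm:
  moves: [0,0,0,0,0,-0.5,1,0,0,0,0,0,-0.5,1,0,0,0,0,0,0,1]

```text
t: 13.95
ee_pos: [0.5667, 0.0036, 0.1718]
eef_rot: [[0.546, 0.838, -0.0], [0.838, -0.546, -0.0], [-0.0, -0.0, -1.0]]
contact_force: [0.5, 0.3, -0.3]
gripper_width: 0.642
gripper_force: 15.0
```

Call:
jog_arm:
  moves: [0,0,0,0,0,-0.5,1,0,0,0,0,0,-0.5,1,0,0,0,0,0,0,1]

```text
t: 14.25
ee_pos: [0.5664, 0.0037, 0.1712]
eef_rot: [[0.472, 0.882, -0.001], [0.882, -0.472, 0.0], [-0.0, -0.001, -1.0]]
contact_force: [0.5, 0.2, -2.8]
gripper_width: 0.644
gripper_force: 15.0
```

Force vanished and z dropped at a turn of about 59°, so the cell is keyed. I turn back slightly and lower it.

Call:
jog_arm:
  moves: [0,0,0,0,0,0.5,1,0,0,0.1,0,0,0,1,0,0,0.1,0,0,0,1,0,0,0.1,0,0,0,1,0,0,0,0,0,0,1]

```text
t: 14.75
ee_pos: [0.5665, 0.0036, 0.1652]
eef_rot: [[0.509, 0.861, -0.001], [0.861, -0.509, 0.0], [-0.0, -0.001, -1.0]]
contact_force: [-0.4, -0.3, -1.7]
gripper_width: 0.64
gripper_force: 15.0
```

Call:
jog_arm:
  moves: [0,0,0.08,0,0,0,1,0,0,0.08,0,0,0,1,0,0,0.08,0,0,0,1,0,0,0.08,0,0,0,1,0,0,0.08,0,0,0,1,0,0,0,0,0,0,1,0,0,0,0,0,0,1]
  force: 30

```text
t: 15.45
ee_pos: [0.5669, 0.0036, 0.1597]
eef_rot: [[0.509, 0.861, -0.0], [0.861, -0.509, -0.0], [-0.0, -0.0, -1.0]]
contact_force: [-9.8, 0.8, 15.2]
gripper_width: 0.637
gripper_force: 30.0
```

Call:
jog_arm:
  moves: [-0.025,-0.043,0,0,0,0,1,0,0,0,0,0,0,1,0,0,0,0,0,0,1]

```text
t: 15.75
ee_pos: [0.5667, 0.0036, 0.1597]
eef_rot: [[0.509, 0.861, 0.002], [0.861, -0.509, -0.0], [0.001, 0.002, -1.0]]
contact_force: [-4.9, 0.4, 11.6]
gripper_width: 0.64
gripper_force: 30.0
```

Run:
```python
from h import *
s=robot.read_state();print(s["ee_pos"],s["contact_force"],s["wrist_torque"])
p,d=robot.snapshot("scene");X=cloud("scene",d)
cv2.imwrite("pics/s4.png",cv2.resize(p[170:290,160:300,::-1],None,fx=5,fy=5,interpolation=2))
hsv=cv2.cvtColor(p,cv2.COLOR_RGB2HSV).astype(int);H,S,V=[hsv[...,i] for i in range(3)]
m=(abs(H-70)<20)&(S>70)&(V>25);m[:190]=0;m[225:]=0;m[:,:235]=0;m[:,270:]=0
print(m.sum(),np.median(X[m],0) if m.any() else "", np.percentile(X[m][:,2],[10,90]) if m.any() else "")
```

```text
[0.56667858 0.00362092 0.1597273 ] [-4.93593269  0.38799468 11.58031412] [ 1.56230985e-01  1.04230249e+00 -6.47841480e-05]
12 [0.42361041 0.06579016 0.01837195] [0.01347507 0.03207322]
```

View pics/s4.png

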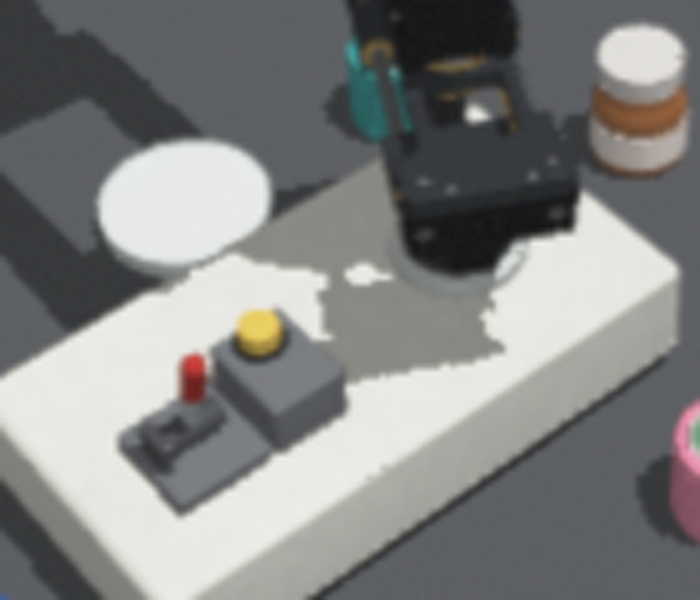

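The last crop shows the cell held down on its flange at (460,250), the lever up at (193,378) and the button out at (260,332). The cell came down 13.9 mm and the upward force is 11.6 N, above the spring's own 5.4 N net of weight, so it rests on the seat.

```bash
python3 -c "
from cell import robot
print(robot.hand_in())"
```

```text
the job is handed in; nothing more can be done
None
```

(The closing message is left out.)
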